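# Undo the left-hand wing nut of the bobbin winder

### The arm

A 6-joint arm with a two-finger parallel gripper is mounted at the origin on the work surface. World frame = base frame: x ahead of the robot, y to its left, z up, the work surface at z = 0. Lengths are in mm, angles in rad, forces in N, time in s.
With the tool pointing down it reaches from about 375 to 825 mm from the base axis. Payload 5.5 kg.
Tool frame: the origin (TCP) lies at the very end of the fingers, on their centre line; the grasp point (between the pads) lies 19 mm behind it (manip.grip_depth is the distance from the TCP to the grasp point, in mm); z points along the fingers, y is the direction in which the jaws open and shut (so a half turn about z gives the same grasp; the last joint's range is limited). The gripper opens to 85 mm and grips with 20 to 120 N. Pads are 22 mm wide; open, the fingers measure 114 mm over their backs; the gripper's body (76 mm by 85 mm) begins 54 mm behind the grasp point. The pads swing forward as they close: fully open they stand 13 mm farther back than shut.
Start: joints at [1.293, 0.314, -0.047, 1.21, 0, 1.571], TCP at [164.541, 576.993, 192.299] pointing down, gripper open.
Joint ranges: [-2.67, 2.67], [-0.69, 1.73], [-1.03, 1.25], [-2.08, 2.16], [-1.42, 1.45], [-3.14, 3.14]. Speed limits (rad/s): [2.39, 2.39, 3.01, 3.14, 3.14, 3.14].

### API

Orientations are given as a rotation vector (axis times angle).
In Python, from rig import manip gives the robot as it stands.
- The arm moves only by the tool step_arm, never from a script. Its argument "plan" is one flat list of numbers, 5 for each row, row after row: the shift along the tool's x, y, z in mm, then the turn about the tool's z in degrees, then the gripper's target within -1 to 1 (shut at 1, half-way at 0, fully open at -1). A call has 1 to 10 rows; each row shifts and turns the pose as measured when the row begins, along the tool's axes as they then stand; what a row does not reach is not made up. A row lasts 1/8 s, in which the tool goes at most 62.5 mm and 10.7 degrees, less where a joint would pass 70% of its speed; a pose out of reach is approached as far as the arm can. A call is refused whole if a number of a shift passes 62.5 or a number of a turn 10.7, either way. A call with a gripper value outside its range is refused whole. The fingers move at their own pace and stop on an object; "force" is the grip in N (left out, the last holds). Time passes only in rows, so rows that do not move let the fingers close. It gives the time, the measured TCP pose, the force and the opening at its end, in the units of the state.
- manip.read_state(): the state, without advancing time (a new reading comes with each control period).
- manip.grab_frame(name): name is "scene" or "top"; returns a dict with "color" (420x560x3 uint8, red, green, blue), "K" (3x3 intrinsics, pixels), "origin" and "orientation" of the camera in the world. Camera axes: x right, y down, z forward; pixel columns grow to the right and rows downward; lengths in mm; the calibration is good to about 2 mm. A picture is of the moment at which its call begins. There is no depth.
- manip.job_done(): hands the job in, once; it reports no verdict.
The state is a dict: "t": time; "joint_positions": joint angles; "joint_velocities": joint speeds; "effort": joint torques, N m; "tool_pos": TCP position; "ee_rot": TCP orientation; "ft_force": force on the tool from outside, world axes, zero at the start; "moment": the same for the moment, N m; "opening": opening from 0.0 (shut) to 1.0 (fully open).
Only numpy, scipy, OpenCV 4.12 (cv2) and the standard library are available. Lean on these libraries where they do the work, as an engineer would, in place of code of your own. Each camera call takes 0.05 s, during which the arm holds its last target. There are 200 camera calls.

### The job

Undo the big wing nut that clamps the reel on the bobbin winder's upright spindle: its thread is left-handed, so it comes off the opposite way from a normal nut. Feel for the moment the thread lets go and lift it off then, without tugging hard before or wrenching it on against the end of its turn. Lay it in the empty glass bowl without dropping or banging it, and leave everything else where it is.

Things in the scene. Friction and masses are not known exactly. Their poses are not given: they have to be found in the camera images.
- nut_center (a point): Centre of the loose aluminium wing nut, half-way up: 27 mm above its underside, 29 mm below its top. 12-sided hub 40 mm across and 26 mm tall, closed on top, with two upright ears standing on it. About 0.1 to 0.17 kg. z is the screw axis, up; x runs along the bar of ears, y across it. A gentle upward pull of 5 to 10 N tells whether it is free.
- nut_ears (a point): Place to grip the nut: on its axis, 49 mm above its underside, 7 mm below the ears' tops. The two flat ears form one bar 48 mm long along x, 12 mm thick along y, 30 mm tall above the hub (only 16 mm tall in the middle 16 mm). Close the fingers along its y.
- thread (a point): On the spindle's axis, 112 mm above the table, about where the nut's underside starts (0 to 5 mm higher). Left-hand thread, lead 20 mm: turned CLOCKWISE seen from above the nut rises 3.2 mm per rad; counter-clockwise tightens it. It comes free after 1.0 to 2.6 rad (differs each time, not visible); about 0.35 rad later it meets a hard stop. Play: 1 mm sideways, 2 mm up and down.
- spindle_top (a point): Top centre of the fixed steel spindle (28 mm over the threads), 132 mm above the table, z up. Once free, the nut must rise about 15 mm more to clear it, straight up. The white bobbin winder below is 170 x 130 x 40 mm, with a 72 mm aluminium reel on it and a grey block 70 mm tall on its far side, all lower than the nut.
- plate (a joint): Height (m) of the 48 mm sprung steel pressure plate between reel and nut: 0 to 0.005 at the start, 0.008 fully risen, -0.0025 when the nut is tightened hard down. It pushes the nut up with about 9 N at 0 and 5 N when fully risen, then leaves it. The nut stays put when let go between turns.
- dish: The empty clear glass bowl, 156 mm across the rim, 45 mm tall, wall and floor 5 mm thick, loose on the table, 0.45 kg; origin at the centre of its underside, z up. The like bowl on the winder's other side is full of presser feet.
Not all that is in view belongs to the job. Leave any red look-alike of the part that bears nut_center alone. What is shaped like the part that bears thread but pink is not meant.

How it is judged:
By the outcome, as a careful person would: the job done as asked, in the order asked, and still so for the second after the job is handed in, with the robot touching nothing.
It also fails if it takes over 72 s, if anything falls off the work surface, if the arm or the gripper's body presses on something with over 40 N, if the wrist force passes 120 N, or if a joint passes its speed limit or range.

## Working session

There is one attempt and no reset: what is moved stays moved. The work goes in short steps, Python scripts to look and compute and a tool call to move; the robot and the scene stay as the last step left them, time stands still between calls to the robot, and variables do not carry over. Pictures are saved under pics/ and viewed, about 8 in all and at most 12, crops included, and the job is handed in when it is done.

Besides the shell and the picture viewer there is one more tool, called after "Request:" as a command line: name --argument value ..., lists and objects as JSON in quotes. step_arm: Moves the arm, as the interface text tells. Its arguments: {"type":"object","properties":{"plan":{"type":"array"},"force":{"type":"number"}},"required":["plan"]}

```bash
ls; mkdir -p pics
cat > h.py <<'E'
import numpy as np, cv2
from rig import manip
from scipy.spatial.transform import Rotation as R
def cam(f):
    o=np.array(f["orientation"],float); 
    M=o if o.shape==(3,3) else R.from_rotvec(o).as_matrix()
    return np.array(f["K"]),np.array(f["origin"],float),M
def ray(f,u,v,z):
    K,o,M=cam(f); d=M@np.linalg.inv(K)@[u,v,1]; return o+d*(z-o[2])/d[2]
def proj(f,p):
    K,o,M=cam(f); q=K@(M.T@(np.array(p)-o)); return q[:2]/q[2]
def save(n,im): cv2.imwrite("pics/"+n,im[:,:,::-1])
E
python3 - <<'E'
from h import *
a=manip.grab_frame("scene");b=manip.grab_frame("top")
import pickle;pickle.dump((a,b),open("f0.pkl","wb"))
save("s0.png",a["color"]);save("t0.png",b["color"])
for f in(a,b):print(f["K"],f["origin"],f["orientation"])
print(manip.read_state())
E
```

```text
pics
[[446.68306988   0.         268.58412197]
 [  0.         446.68306988 207.90961586]
 [  0.           0.           1.        ]] [841.09775577 421.1941812  904.71966701] [-1.10136603 -2.52163296  0.83337873]
[[441.32211409   0.         276.21815974]
 [  0.         441.32211409 212.34794603]
 [  0.           0.           1.        ]] [ 248.76372033   49.43371291 1197.76531688] [-2.13303214  2.16553937 -0.20045372]
{'t': 0.1, 'joint_positions': array([ 1.29294516e+00,  3.14173614e-01, -4.79951342e-02,  1.21016171e+00,
        6.96669731e-06,  1.57080304e+00]), 'joint_velocities': array([-0.00306668, -0.00199228,  0.00174148, -0.00049556, -0.00035553,
        0.00071461]), 'effort': array([-4.55193481e-05, -5.40764058e+01,  3.40542197e+01,  1.12196323e-02,
        4.97029771e-05,  5.62623185e-06]), 'tool_pos': array([164.41433202, 576.43813401, 191.50279214]), 'ee_rot': array([-4.35024964e-01, -3.11110493e+00,  2.38491451e-03]), 'ft_force': array([-0.48527244, -0.40437391,  0.43331606]), 'moment': array([-0.02118469,  0.03428503,  0.03335602]), 'opening': 0.9991114973597666}
```

View pics/s0.png

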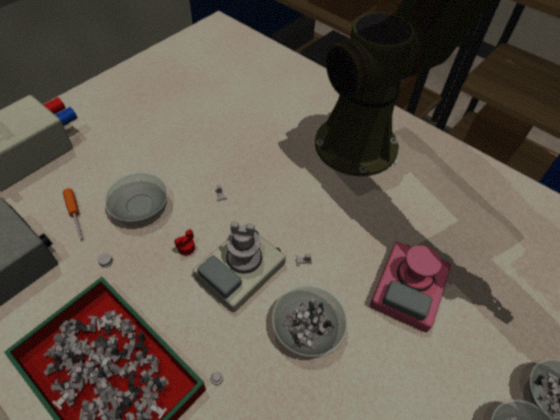

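View pics/t0.png

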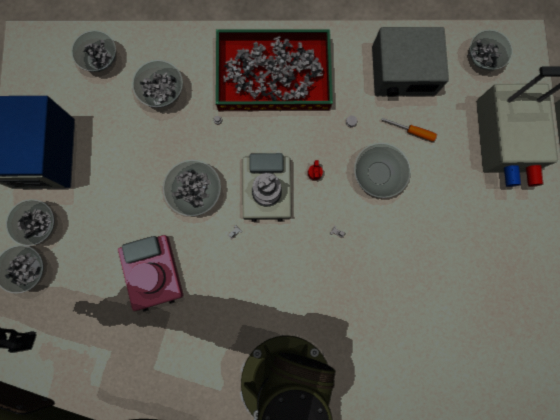

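The wanted nut is the silver one on the white winder, at scene (241,235) and top (266,188). Possible mix-ups are the red nut at scene (186,242) / top (316,170) and the pink winder at scene (412,280) / top (150,275). The empty bowl is at scene (136,200) / top (382,172), and the full one is at top (193,188). I'll check the choice in a close crop.

Run:
```python
from h import *
import pickle;a,b=pickle.load(open("f0.pkl","rb"))
c1=cv2.resize(a["color"][200:280,200:280],(400,400),interpolation=cv2.INTER_CUBIC)
c2=cv2.resize(b["color"][150:230,226:306],(400,400),interpolation=cv2.INTER_CUBIC)
im=np.hstack([c1,c2]);im=np.clip(im.astype(float)*1.5,0,255).astype('uint8');save("c0.png",im)
print(ray(b,266,188,140),ray(a,241,235,140))
print("dish",ray(b,382,172,45),ray(a,136,193,45))
```

```text
[480.60445082  44.83892365 140.        ] [501.18708619  45.68304973 140.        ]
dish [ 541.94395394 -269.60418474   45.        ] [ 547.14626588 -276.14229293   45.        ]
```

View pics/c0.png

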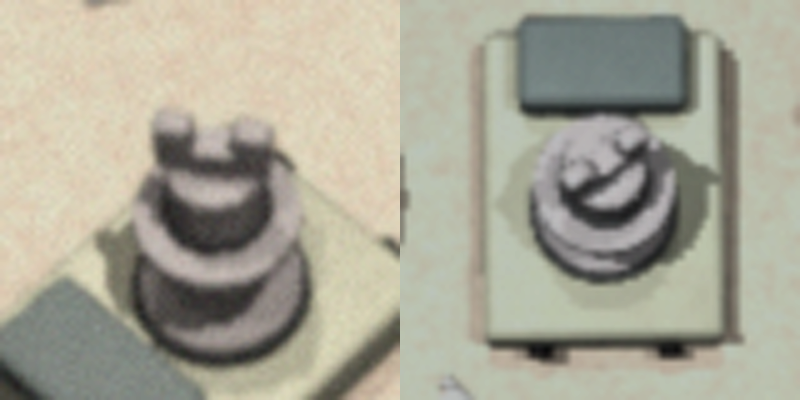

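The crop shows a silver nut with two upright ears on the white winder, the silver plate and reel below it, and the grey block on the far side. The ear tops are at scene ≈(234.4,224.5) and (250.4,226), and at top ≈(261,185.5) and (271.5,178.8). The choice is right. Next I'll locate the axis and the bar's angle.

Run:
```python
from h import *
import pickle;a,b=pickle.load(open("f0.pkl","rb"))
def tri(pa,pb):
    A=[];r=[]
    for f,p in((a,pa),(b,pb)):
        K,o,M=cam(f);d=M@np.linalg.inv(K)@[*p,1];d/=np.linalg.norm(d);P=np.eye(3)-np.outer(d,d);A.append(P);r.append(P@o)
    return np.linalg.lstsq(np.vstack(A),np.hstack(r),rcond=None)[0]
for z in(168,172):
  for f,ps in((a,[(234.4,224.5),(250.4,226)]),(b,[(261,185.5),(271.5,178.8)])):
    P=[ray(f,*p,z) for p in ps]; d=P[1]-P[0]
    print(z,np.round(P,1).tolist(),"mid",np.round((P[0]+P[1])/2,1),"len",np.linalg.norm(d),"ang",np.degrees(np.arctan2(d[1],d[0])))
print(tri((234.4,224.5),(261,185.5)),tri((250.4,226),(271.5,178.8)))
# winder slab outline in top: cream colour -> rectangle centre at z=40
def dish(f,c,rad):
    g=cv2.cvtColor(f["color"],cv2.COLOR_RGB2HSV);print([g[v,u].tolist() for u,v in c])
# project reel/ plate: expected disc centre check
s=manip.read_state();M=R.from_rotvec(s["ee_rot"]).as_matrix();print(M.round(3))
# dish rim: ellipse from canny edges
for f,(u,v),n in((a,(136,200),"a"),(b,(382,172),"b")):
    K=f["K"]
    hsv=cv2.cvtColor(f["color"],cv2.COLOR_RGB2HSV)
    m=((hsv[...,0]>30)&(hsv[...,0]<110)).astype('uint8')
    m=cv2.morphologyEx(m,cv2.MORPH_CLOSE,np.ones((5,5)));m=cv2.morphologyEx(m,cv2.MORPH_OPEN,np.ones((5,5)))
    cs,_=cv2.findContours(m,cv2.RETR_EXTERNAL,cv2.CHAIN_APPROX_NONE)
    for c in cs:
        if cv2.contourArea(c)>500 and cv2.pointPolygonTest(c,(u,v),False)>=0:
            P=np.array([ray(f,*p[0],45)[:2] for p in c]);(x,y),r=cv2.minEnclosingCircle(P.astype('float32'));print(n,x,y,r,P.mean(0),cv2.boundingRect(c))
```

```text
168 [[504.8, 32.1, 168.0], [485.5, 58.0, 168.0]] mid [495.1  45.  168. ] len 32.3151589421896 ang 126.59066053469842
168 [[480.7, 56.8, 168.0], [496.8, 31.5, 168.0]] mid [488.8  44.2 168. ] len 30.00016567397349 ang -57.51134761469671
172 [[506.6, 34.2, 172.0], [487.4, 60.0, 172.0]] mid [497.   47.1 172. ] len 32.13970463907091 ang 126.59066053469834
172 [[479.8, 56.8, 172.0], [495.9, 31.6, 172.0]] mid [487.8  44.2 172. ] len 29.8836336246518 ang -57.511347614696774
[492.86008946  43.60438278 162.49674973] [489.84316941  43.0595726  163.25082138]
[[-0.962  0.274 -0.   ]
 [ 0.274  0.962 -0.001]
 [ 0.    -0.002 -1.   ]]
a 553.0928344726562 -268.7257385253906 78.24469757080078 [ 552.8091739  -266.40266673] (105, 173, 62, 49)
b 491.8627624511719 -2.876124143600464 896.3748779296875 [501.16549355 -51.0813718 ] (0, 21, 560, 399)
```

```bash
cat >> h.py <<'E'
def yaw(s=None):
    s=s or manip.read_state();M=R.from_rotvec(s["ee_rot"]).as_matrix();return np.degrees(np.arctan2(M[1,1],M[0,1]))
def plan(p,turn,n,g=-1):
    "rows to TCP p (world mm), turning `turn` deg about tool z, ideal following"
    s=manip.read_state();M=R.from_rotvec(s["ee_rot"]).as_matrix();d=(np.array(p)-s["tool_pos"])/n;out=[]
    for i in range(n):
        out+= [round(float(x),1) for x in M.T@d]+[round(turn/n,1),g]
        M=M@R.from_euler('z',turn/n,degrees=True).as_matrix()
    print(out)
def st():
    s=manip.read_state();print(round(s["t"],2),"pos",s["tool_pos"].round(1),"yaw",round(yaw(s),1),"F",s["ft_force"].round(1),"Mz",s["moment"].round(2),"op",round(s["opening"],3),"q",s["joint_positions"].round(2))
E
python3 -c "
from h import *
plan((300,360,250),-70,8)"
```

```text
[-23.7, -21.4, -7.3, -8.8, -1, -20.2, -24.7, -7.3, -8.8, -1, -16.2, -27.5, -7.3, -8.8, -1, -11.8, -29.7, -7.3, -8.8, -1, -7.2, -31.1, -7.3, -8.8, -1, -2.3, -31.8, -7.3, -8.8, -1, 2.5, -31.8, -7.3, -8.8, -1, 7.3, -31.1, -7.3, -8.8, -1]
```

Request:
step_arm --plan '[-24,-21,-7,-9,-1,-20,-25,-7,-9,-1,-16,-27,-7,-9,-1,-12,-30,-7,-9,-1,-7,-31,-7,-9,-1,-2,-32,-7,-9,-1,2,-32,-7,-9,-1,7,-31,-7,-9,-1]'

```text
t: 1.1
tool_pos: [309.1, 357.9, 245.4]
ee_rot: [1.536, -2.732, 0.009]
ft_force: [1.0, 0.2, -0.2]
opening: 0.998
```

```bash
python3 -c "
from h import *
st()
w=(-145.5-yaw())%360;print(w)
plan((491,44,240),-w,10)"
```

```text
1.1 pos [309.1 357.9 245.4] yaw 148.7 F [ 1.   0.2 -0.2] Mz [ 0.04 -0.07 -0.02] op 0.998 q [ 0.86  0.06 -0.23  1.28 -0.   -0.16]
65.79540362746252
[17.4, -31.8, 0.7, np.float64(-6.6), -1, 20.9, -29.6, 0.7, np.float64(-6.6), -1, 24.2, -27.1, 0.7, np.float64(-6.6), -1, 27.1, -24.1, 0.7, np.float64(-6.6), -1, 29.7, -20.8, 0.7, np.float64(-6.6), -1, 31.9, -17.3, 0.7, np.float64(-6.6), -1, 33.7, -13.5, 0.7, np.float64(-6.6), -1, 35.0, -9.6, 0.7, np.float64(-6.6), -1, 35.9, -5.5, 0.7, np.float64(-6.6), -1, 36.3, -1.4, 0.7, np.float64(-6.6), -1]
```

Request:
step_arm --plan '[17,-32,1,-6.6,-1,21,-30,1,-6.6,-1,24,-27,1,-6.6,-1,27,-24,1,-6.6,-1,30,-21,1,-6.6,-1,32,-17,1,-6.6,-1,34,-13,1,-6.6,-1,35,-10,0,-6.6,-1,36,-5,0,-6.6,-1,36,-1,0,-6.6,-1]'

```text
t: 2.35
tool_pos: [499.7, 35.6, 237.9]
ee_rot: [2.801, -1.396, -0.004]
ft_force: [1.1, -0.0, -0.2]
opening: 0.995
```

Run:
```python
from h import *
st()
plan((491,44,195),0,3)
a=manip.grab_frame("scene")
p=proj(a,(491,44,170)).astype(int);print(p)
c=a["color"][p[1]-60:p[1]+40,p[0]-50:p[0]+50];save("c1.png",np.clip(cv2.resize(c,(600,600),interpolation=cv2.INTER_CUBIC).astype(float)*1.6,0,255).astype('uint8'))
t=manip.read_state()["tool_pos"]
print("tip proj",proj(a,t),"drop proj",proj(a,t-[0,0,t[2]-168]))
```

```text
2.35 pos [499.7  35.6 237.9] yaw -143.0 F [ 1.1 -0.  -0.2] Mz [-0.04  0.07  0.04] op 0.995 q [ 0.08  0.12 -0.19  1.27 -0.01 -2.14]
[-4.0, 0.5, 14.3, 0.0, -1, -4.0, 0.5, 14.3, 0.0, -1, -4.0, 0.5, 14.3, 0.0, -1]
[243 223]
tip proj [233.81179608 202.51818495] drop proj [235.52759507 223.69566487]
```

View pics/c1.png

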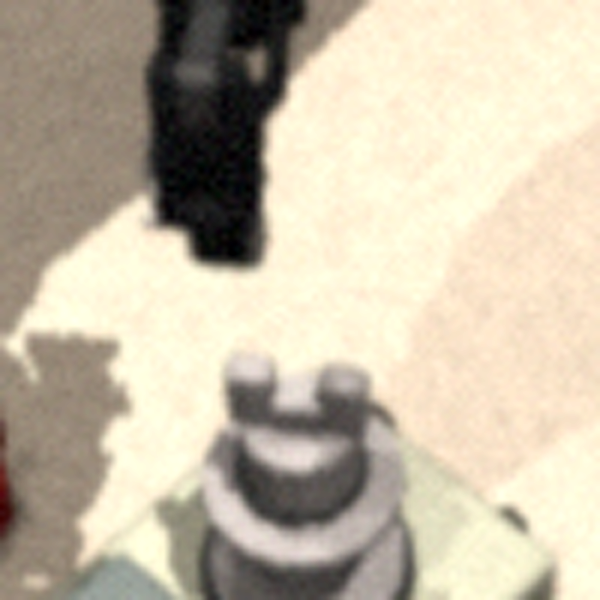

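The crop shows the near finger's tip at full-frame (231,207). The ears are still at (235,225) and (250,227), so the bar is seen almost broadside. I'll compare the finger's pixel with its prediction to get the relative offset.

Run:
```python
from h import *
import pickle;a,b=pickle.load(open("f0.pkl","rb"))
s=manip.read_state();M=R.from_rotvec(s["ee_rot"]).as_matrix();t=s["tool_pos"]
for sg in(-1,1):
  for r in (42,50,57):
    q=t+M@[0,sg*r,-13];print(sg,r,q.round(1),proj(a,q).round(1),[proj(a,q+M@[dx,0,0]).round(1).tolist() for dx in(-11,11)])
b2=manip.grab_frame("top");pt=proj(b2,t);print("top tip",pt)
c=b2["color"][140:220,216:316];save("c2.png",np.clip(cv2.resize(c,(750,600),interpolation=cv2.INTER_CUBIC).astype(float)*1.6,0,255).astype('uint8'))
# bar ends normal line: vertical edges
for ang in (-53,-55.5,-58):
  d=np.array([np.cos(np.radians(ang)),np.sin(np.radians(ang)),0])
  print(ang,[ [proj(f,np.array([491,44,z])+k*16*d).round(1).tolist() for k in(1,-1)] for f in(a,b) for z in (168,172)])
```

```text
-1 42 [535.4  57.8 250.2] [230.2 216.7] [[236.2, 217.3], [224.2, 216.2]]
-1 50 [541.8  62.6 250.1] [229.5 220.4] [[235.6, 220.9], [223.5, 219.8]]
-1 57 [547.4  66.9 250. ] [229.  223.6] [[235.1, 224.1], [222.9, 223.0]]
1 42 [468.4   7.2 251.2] [236.6 181. ] [[242.3, 181.5], [230.9, 180.5]]
1 50 [462.    2.3 251.3] [237.2 177.8] [[242.9, 178.3], [231.5, 177.3]]
1 57 [456.4  -1.9 251.4] [237.7 175. ] [[243.3, 175.5], [232.0, 174.6]]
top tip [271.52465218 169.31159758]
-53 [[[235.6, 223.0], [251.4, 224.4]], [[235.5, 221.9], [251.3, 223.3]], [[271.6, 177.2], [261.0, 185.2]], [[271.6, 176.8], [261.0, 184.9]]]
-55.5 [[[235.6, 222.7], [251.3, 224.7]], [[235.5, 221.6], [251.3, 223.6]], [[271.8, 177.5], [260.8, 185.0]], [[271.8, 177.1], [260.8, 184.6]]]
-58 [[[235.7, 222.5], [251.3, 225.0]], [[235.6, 221.3], [251.2, 223.8]], [[271.9, 177.7], [260.7, 184.8]], [[272.0, 177.3], [260.7, 184.4]]]
```

View pics/c2.png

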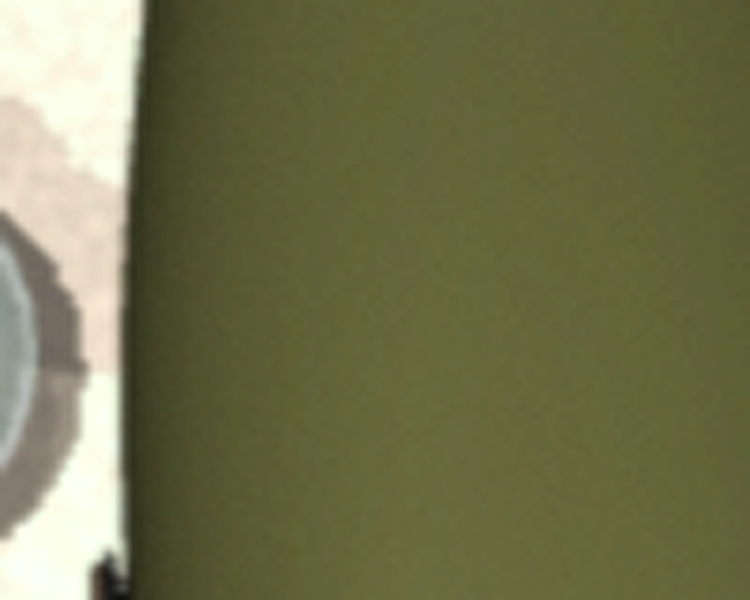

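The top view is blocked by the arm. In the scene view the finger is at u≈230.7 (predicted 230.2), so lateral agreement is about 1 mm. I'll use an axis of ≈(491.5,43), come lower and check once more from close up.

```bash
python3 -c "
from h import *
plan((491.5,43,190),2,4)"
```

```text
[-3.2, 0.4, 11.9, 0.5, -1, -3.2, 0.4, 11.9, 0.5, -1, -3.2, 0.4, 11.9, 0.5, -1, -3.2, 0.5, 11.9, 0.5, -1]
```

Request:
step_arm --plan '[-3,0.4,12,0.5,-1,-3,0.4,12,0.5,-1,-3,0.4,12,0.5,-1,-3,0.4,12,0.5,-1,0,0,0,0,-1]'

```text
t: 3.08
tool_pos: [488.1, 45.4, 184.5]
ee_rot: [2.769, -1.454, -0.008]
ft_force: [-0.9, 0.2, -0.3]
opening: 0.998
```

Run:
```python
from h import *
st()
plan((491.5,43,148),0,5)
a=manip.grab_frame("scene")
c=a["color"][150:270,183:303];save("c3.png",np.clip(cv2.resize(c,(600,600),interpolation=cv2.INTER_CUBIC).astype(float)*1.6,0,255).astype('uint8'))
s=manip.read_state();M=R.from_rotvec(s["ee_rot"]).as_matrix();t=s["tool_pos"]
for sg in(-1,1):
    q=t+M@[0,sg*42,-13];print(sg,((proj(a,q)-[183,150])*5).round(1),[((proj(a,q+M@[dx,0,0])-[183,150])*5).round(1).tolist() for dx in(-11,11)])
```

```text
3.08 pos [488.1  45.4 184.5] yaw -145.4 F [-0.9  0.2 -0.3] Mz [-0.04 -0.07 -0.05] op 0.998 q [ 0.1   0.12 -0.31  1.16 -0.01 -2.07]
[0.8, -0.4, 7.3, 0.0, -1, 0.8, -0.4, 7.3, 0.0, -1, 0.8, -0.4, 7.3, 0.0, -1, 0.8, -0.4, 7.3, 0.0, -1, 0.8, -0.4, 7.3, 0.0, -1]
-1 [287.7 412.7] [[316.2, 416.3], [259.2, 409.1]]
1 [324.4 238.9] [[351.5, 242.1], [297.4, 235.6]]
```

View pics/c3.png

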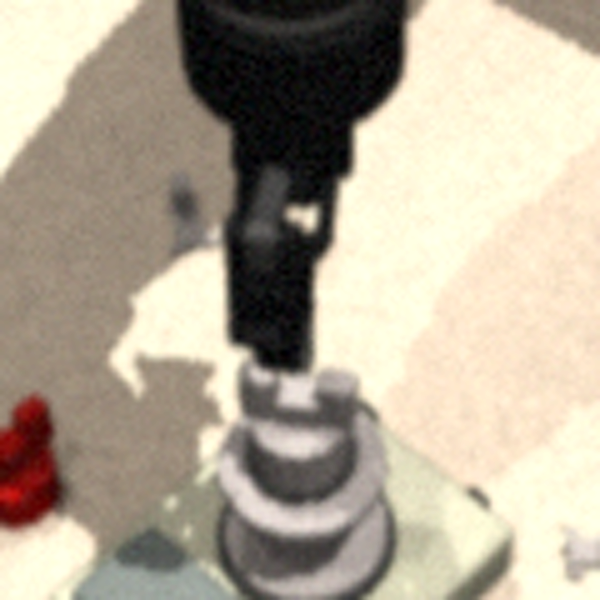

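The near fingertip is at crop (284,368) and the ears at (258,390) and (338,388). Laterally that fits an axis of (491.5,43) within 1–2 mm. The jaws straddle the bar, and the tip appears higher than predicted, which is harmless. I'll go down carefully.

Request:
step_arm --plan '[1.3,-0.6,9,0,-1,1.3,-0.6,9,0,-1,1.3,-0.6,8,0,-1,0,0,6,0,-1,0,0,0,0,-1]'

```text
t: 3.75
tool_pos: [493.2, 42.5, 151.5]
ee_rot: [2.77, -1.456, -0.005]
ft_force: [-0.4, 0.6, -0.3]
opening: 0.998
```

Run:
```python
from h import *
st()
plan((491.5,43,148),0,1)
```

```text
3.75 pos [493.2  42.5 151.5] yaw -145.5 F [-0.4  0.6 -0.3] Mz [ 0.   -0.04 -0.03] op 0.998 q [ 0.09  0.15 -0.35  1.08 -0.01 -2.08]
[-1.4, 1.1, 3.5, 0.0, -1]
```

Request:
step_arm --plan '[-1,0.8,3,0,-1,0,0,0,0,0.3,0,0,0,0,0.6,0,0,0,0,0.6]' --force 20

```text
t: 4.25
tool_pos: [492.3, 43.0, 148.9]
ee_rot: [2.77, -1.456, -0.004]
ft_force: [0.4, 0.0, -0.2]
opening: 0.373
```

Run:
```python
from h import *
st()
```

```text
4.25 pos [492.3  43.  148.9] yaw -145.5 F [ 0.4  0.  -0.2] Mz [-0.   -0.02  0.01] op 0.373 q [ 0.09  0.15 -0.36  1.07 -0.01 -2.08]
```

Request:
step_arm --plan '[0,0,0,0,0.75,0,0,0,0,0.8,0,0,0,0,1,0,0,0,0,1,0,0,0,0,1]' --force 20

```text
t: 4.88
tool_pos: [492.5, 43.0, 149.2]
ee_rot: [2.77, -1.456, -0.003]
ft_force: [0.5, 0.3, 0.0]
opening: -0.0
```

Run:
```python
from h import *
st()
a=manip.grab_frame("scene")
c=a["color"][150:270,183:303];save("c4.png",np.clip(cv2.resize(c,(600,600),interpolation=cv2.INTER_CUBIC).astype(float)*1.6,0,255).astype('uint8'))
```

```text
4.88 pos [492.5  43.  149.2] yaw -145.5 F [0.5 0.3 0. ] Mz [ 0.08 -0.04 -0.  ] op -0.0 q [ 0.09  0.15 -0.36  1.07 -0.01 -2.08]
```

View pics/c4.png

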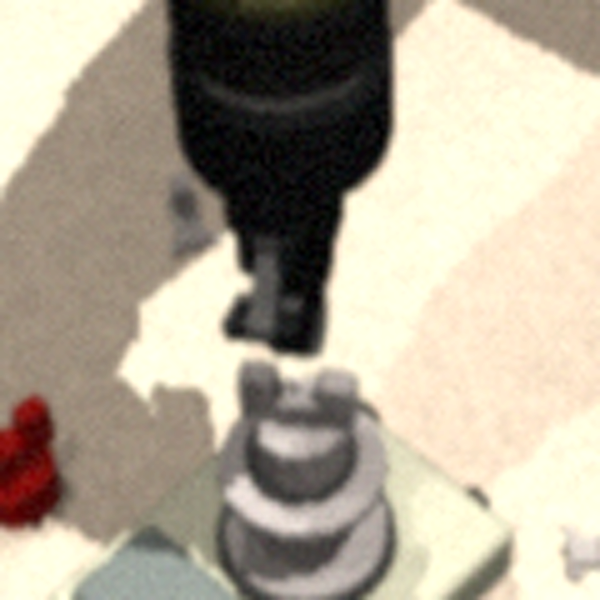

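The fingers have shut on nothing. Their tip shows at crop (295,353), above and behind the ear tops at y≈370–375, instead of the predicted spot. The fingertip and the reported TCP disagree by about 8 px, so I need to find out why.

Run:
```python
from h import *
import pickle;a,b=pickle.load(open("f0.pkl","rb"))
s=manip.read_state();t=s["tool_pos"]
print("tcp now in scene",proj(a,t),"crop",(proj(a,t)-[183,150])*5)
u,v=183+295/5,150+353/5
for z in(149,160,170,175,180,190):print(z,ray(a,u,v,z).round(1))
t0=[164.4,576.4,191.5];print("start tcp in top",proj(b,t0),"scene",proj(a,t0))
# finger black pixels at start in top: extents
g=b["color"].max(2);ys,xs=np.where(g[320:360,:45]<25);print(xs.min(),xs.max(),ys.min()+320,ys.max()+320)
f=manip.grab_frame("scene");f2=manip.grab_frame("top")
for x,y in((a,f),(b,f2)): print(np.abs(np.array(x["origin"])-y["origin"]).max(),np.abs(np.array(x["orientation"])-y["orientation"]).max())
i=np.hstack([cv2.resize(b["color"][300:400,0:100],(400,400),interpolation=cv2.INTER_CUBIC),cv2.resize(f2["color"][130:230,216:316],(400,400),interpolation=cv2.INTER_CUBIC)]);save("c5.png",np.clip(i.astype(float)*1.8,0,255).astype('uint8'))
```

```text
tcp now in scene [242.88912353 229.18698795] crop [299.44561767 395.93493977]
149 [478.4  26.5 149. ]
160 [483.7  32.3 160. ]
170 [488.5  37.5 170. ]
175 [490.9  40.1 175. ]
180 [493.3  42.7 180. ]
190 [498.1  47.9 190. ]
start tcp in top [ 24.94487884 327.13727822] scene [578.07498924 272.79278653]
0 34 328 351
0.0 0.0
0.0 0.0
```

View pics/c5.png

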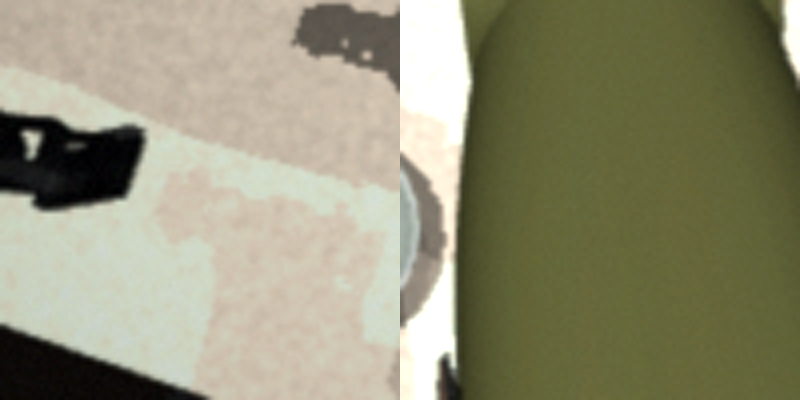

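The cameras' calibration hasn't changed. The seen tip's ray passes through the reported TCP x,y at z≈180 (493.3,42.7 against 492.5,43.0). So the real fingertip sits about 31 mm higher than `tool_pos` says, which explains closing on air just above the ears. The start picture points the same way. I'll open and go about 31 mm lower, checking the force as I go.

Request:
step_arm --plan '[0,0,0,0,-1,0,0,0,0,-1,0,0,0,0,-1,0,0,0,0,-1,0,0,0,0,-1,0,0,0,0,-1,0,0,5,0,-1,0,0,5,0,-1,0,0,4,0,-1,0,0,0,0,-1]'

```text
t: 6.28
tool_pos: [492.1, 42.8, 133.8]
ee_rot: [2.77, -1.456, -0.004]
ft_force: [0.1, -0.1, -0.1]
opening: 1.003
```

Request:
step_arm --plan '[0,0,4,0,-1,0,0,4,0,-1,0,0,4,0,-1,0,0,2,0,-1,0,0,0,0,-1]'

```text
t: 6.9
tool_pos: [492.0, 42.6, 118.7]
ee_rot: [2.77, -1.456, -0.004]
ft_force: [-0.3, -0.0, -0.3]
opening: 0.995
```

Run:
```python
from h import *
st()
plan((491.5,43,118),0,1)
```

```text
6.9 pos [492.   42.6 118.7] yaw -145.5 F [-0.3 -0.  -0.3] Mz [-0.02 -0.08 -0.03] op 0.995 q [ 0.09  0.17 -0.41  1.   -0.01 -2.08]
[-0.6, 0.2, 0.7, 0.0, -1]
```

Request:
step_arm --plan '[0,0,0,0,0.3,0,0,0,0,0.5,0,0,0,0,0.5,0,0,0,0,0.5,0,0,0,0,0.5]' --force 20

```text
t: 7.52
tool_pos: [492.4, 42.7, 119.2]
ee_rot: [2.77, -1.456, -0.003]
ft_force: [-0.4, 0.5, -0.3]
opening: 0.253
```

Run:
```python
from h import *
st()
a=manip.grab_frame("scene")
c=a["color"][150:270,183:303];save("c6.png",np.clip(cv2.resize(c,(600,600),interpolation=cv2.INTER_CUBIC).astype(float)*1.6,0,255).astype('uint8'))
```

```text
7.53 pos [492.4  42.7 119.2] yaw -145.4 F [-0.4  0.5 -0.3] Mz [ 0.02  0.02 -0.05] op 0.253 q [ 0.09  0.17 -0.41  1.   -0.01 -2.08]
```

View pics/c6.png

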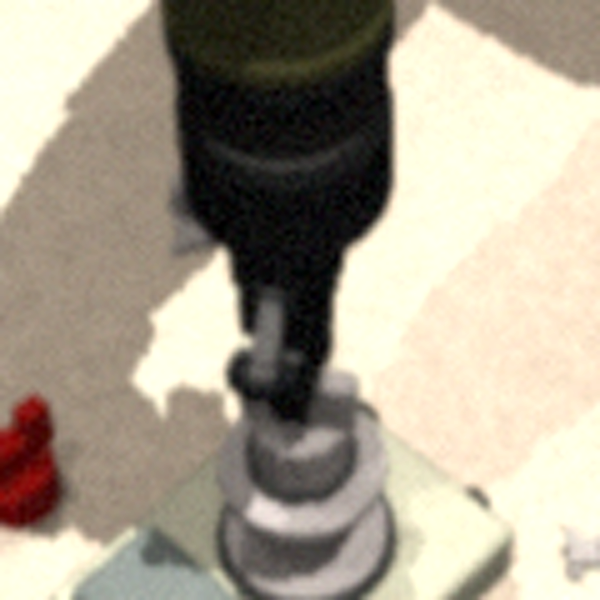

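The fingers now straddle the ear bar. The near tip is at crop (297,420), just above the hub, and is centred on the bar (mid ≈298). I'll close.

Request:
step_arm --plan '[0,0,2,0,0.5,0,0,0,0,1,0,0,0,0,1,0,0,0,0,1]' --force 40

```text
t: 8.07
tool_pos: [493.6, 43.6, 117.3]
ee_rot: [2.773, -1.457, -0.001]
ft_force: [0.6, 0.6, -0.4]
opening: 0.12
```

Run:
```python
from h import *
st()
```

```text
8.07 pos [493.6  43.6 117.3] yaw -145.4 F [ 0.6  0.6 -0.4] Mz [ 0.18 -0.28 -0.02] op 0.12 q [ 0.09  0.17 -0.41  1.   -0.01 -2.08]
```

Request:
step_arm --plan '[0,0,0,0,1,0,0,-0.3,5,1,0,0,-0.3,5,1,0,0,-0.3,5,1,0,0,0,0,1]'

```text
t: 8.7
tool_pos: [493.2, 43.9, 118.1]
ee_rot: [2.553, -1.814, -0.001]
ft_force: [1.3, 0.9, -1.4]
opening: 0.115
```

Run:
```python
from h import *
st()
```

```text
8.7 pos [493.2  43.9 118.1] yaw -160.8 F [ 1.3  0.9 -1.4] Mz [ 0.27 -0.25 -0.03] op 0.115 q [ 0.09  0.17 -0.41  1.   -0.01 -1.81]
```

Request:
step_arm --plan '[0,0,-0.3,6,1,0,0,-0.3,6,1,0,0,-0.3,6,1,0,0,-0.3,6,1,0,0,-0.4,6,1,0,0,-0.4,6,1,0,0,0,0,1]'

```text
t: 9.57
tool_pos: [493.3, 44.8, 120.1]
ee_rot: [1.863, -2.52, 0.002]
ft_force: [1.6, 0.6, -0.7]
opening: 0.119
```

Run:
```python
from h import *
st()
a=manip.grab_frame("scene")
c=a["color"][150:270,183:303];save("c7.png",np.clip(cv2.resize(c,(600,600),interpolation=cv2.INTER_CUBIC).astype(float)*1.6,0,255).astype('uint8'))
```

```text
9.57 pos [493.3  44.8 120.1] yaw 162.9 F [ 1.6  0.6 -0.7] Mz [ 0.23 -0.3  -0.01] op 0.119 q [ 0.09  0.17 -0.4   1.   -0.   -1.18]
```

View pics/c7.png

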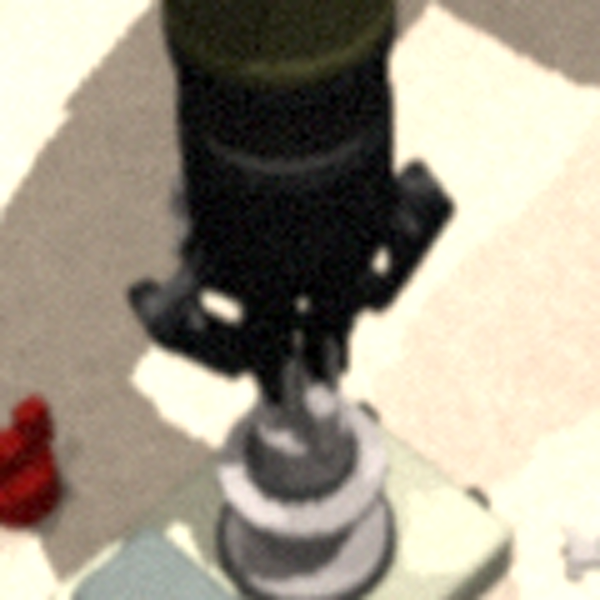

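The bar has turned with the grip and is now seen end-on at crop (310,400). The turn is 0.90 rad, the rise 2.8 mm (as expected for the lead) and the forces small. From here I'll alternate small turns with gentle pull tests.

Request:
step_arm --plan '[0,0,-0.3,5,1,0,0,-0.3,5,1,0,0,0,0,1,0,0,-1.5,0,1,0,0,-1.5,0,1]'

```text
t: 10.25
tool_pos: [492.7, 45.1, 121.2]
ee_rot: [1.647, -2.665, -0.0]
ft_force: [6.5, 1.8, -17.5]
opening: 0.118
```

Run:
```python
from h import *
st()
```

```text
10.25 pos [492.7  45.1 121.2] yaw 153.4 F [  6.5   1.8 -17.5] Mz [ 0.5  -1.62 -0.04] op 0.118 q [ 0.09  0.17 -0.4   1.01 -0.   -1.01]
```

Request:
step_arm --plan '[0,0,0.3,0,1,0,0,-0.3,5,1,0,0,-0.3,5,1,0,0,-0.7,0,1,0,0,-0.7,0,1,0,0,-0.7,0,1]'

```text
t: 11.0
tool_pos: [493.1, 45.0, 121.5]
ee_rot: [1.418, -2.792, 0.001]
ft_force: [6.1, 2.0, -12.2]
opening: 0.118
```

Run:
```python
from h import *
st()
```

```text
11.0 pos [493.1  45.  121.5] yaw 143.8 F [  6.1   2.  -12.2] Mz [ 0.43 -1.31 -0.09] op 0.118 q [ 0.09  0.17 -0.4   1.01 -0.   -0.85]
```

Request:
step_arm --plan '[0,0,0.3,0,1,-0.2,-0.3,-0.3,5,1,0,0,-0.3,5,1,0,0,-0.5,0,1,0,0,-0.5,0,1,0,0,-0.5,0,1]'

```text
t: 11.75
tool_pos: [493.3, 45.1, 122.0]
ee_rot: [1.181, -2.899, 0.001]
ft_force: [5.6, 2.9, -10.5]
opening: 0.116
```

Run:
```python
from h import *
st()
```

```text
11.75 pos [493.3  45.1 122. ] yaw 134.3 F [  5.6   2.9 -10.5] Mz [ 0.38 -1.22 -0.08] op 0.116 q [ 0.09  0.17 -0.4   1.01 -0.   -0.68]
```

Request:
step_arm --plan '[0,0,0.3,0,1,0,0,-0.3,5,1,0,0,-0.3,5,1,0,0,-0.4,0,1,0,0,-0.4,0,1,0,0,-0.4,0,1]'

```text
t: 12.5
tool_pos: [493.5, 45.4, 122.5]
ee_rot: [0.939, -2.987, 0.001]
ft_force: [5.0, 1.7, -10.9]
opening: 0.119
```

Run:
```python
from h import *
st()
```

```text
12.5 pos [493.5  45.4 122.5] yaw 124.9 F [  5.    1.7 -10.9] Mz [ 0.42 -1.24 -0.11] op 0.119 q [ 0.09  0.17 -0.4   1.02 -0.   -0.52]
```

Request:
step_arm --plan '[0,0,0.3,0,1,0,0,-0.3,5,1,0,0,-0.3,5,1,0,0,-0.4,0,1,0,0,-0.4,0,1,0,0,-0.4,0,1]'

```text
t: 13.25
tool_pos: [493.8, 45.4, 123.1]
ee_rot: [0.689, -3.054, 0.003]
ft_force: [5.6, 1.8, -11.1]
opening: 0.116
```

Run:
```python
from h import *
st()
```

```text
13.25 pos [493.8  45.4 123.1] yaw 115.4 F [  5.6   1.8 -11.1] Mz [ 0.4  -1.27 -0.06] op 0.116 q [ 0.09  0.17 -0.39  1.02 -0.   -0.35]
```

99.1° (1.73 rad) and still engaged. I'll continue the same way.

Request:
step_arm --plan '[0,0,0.3,0,1,0,0,-0.3,5,1,0,0,-0.3,5,1,0,0,-0.4,0,1,0,0,-0.4,0,1,0,0,-0.4,0,1]'

```text
t: 14.0
tool_pos: [494.1, 45.3, 123.6]
ee_rot: [0.428, -3.102, 0.004]
ft_force: [5.1, 1.3, -10.6]
opening: 0.12
```

Run:
```python
from h import *
st()
```

```text
14.0 pos [494.1  45.3 123.6] yaw 105.7 F [  5.1   1.3 -10.6] Mz [ 0.42 -1.24 -0.03] op 0.12 q [ 0.09  0.17 -0.39  1.02 -0.   -0.18]
```

Request:
step_arm --plan '[0,0,0.3,0,1,0,0,-0.3,5,1,0,0,-0.3,5,1,0,0,-0.4,0,1,0,0,-0.4,0,1,0,0,-0.4,0,1]'

```text
t: 14.75
tool_pos: [494.0, 45.1, 124.2]
ee_rot: [0.166, -3.127, 0.006]
ft_force: [5.7, 0.9, -11.7]
opening: 0.119
```

Run:
```python
from h import *
st()
```

```text
14.75 pos [494.   45.1 124.2] yaw 96.1 F [  5.7   0.9 -11.7] Mz [ 0.46 -1.35 -0.06] op 0.119 q [ 0.09  0.17 -0.39  1.02 -0.   -0.01]
```

Request:
step_arm --plan '[0,0,0.3,0,1,0,0,-0.3,5,1,0,0,-0.3,5,1,0,0,-0.3,0,1,0,0,-0.3,0,1,0,0,-0.3,0,1]'

```text
t: 15.5
tool_pos: [493.9, 44.9, 125.9]
ee_rot: [-0.096, -3.13, 0.008]
ft_force: [4.2, 0.6, -9.3]
opening: 0.122
```

Run:
```python
from h import *
st()
```

```text
15.5 pos [493.9  44.9 125.9] yaw 86.5 F [ 4.2  0.6 -9.3] Mz [ 0.28 -1.12 -0.01] op 0.122 q [ 0.09  0.17 -0.39  1.02 -0.    0.15]
```

z rose 1.7 mm this time rather than 0.55, so the thread may have let go. I'll pull gently without turning.

Request:
step_arm --plan '[0,0,-0.4,0,1,0,0,-0.4,0,1,0,0,-0.4,0,1]'

```text
t: 15.88
tool_pos: [493.7, 44.9, 126.4]
ee_rot: [-0.094, -3.13, 0.008]
ft_force: [4.9, 1.2, -9.1]
opening: 0.118
```

Run:
```python
from h import *
st()
```

```text
15.88 pos [493.7  44.9 126.4] yaw 86.6 F [ 4.9  1.2 -9.1] Mz [ 0.32 -1.2  -0.15] op 0.118 q [ 0.09  0.17 -0.39  1.03 -0.    0.15]
```

Request:
step_arm --plan '[-0.4,0,-0.4,0,1,0,0,-0.5,0,1,0,0,-0.5,0,1,0,0,-0.5,0,1]'

```text
t: 16.38
tool_pos: [494.1, 45.0, 129.1]
ee_rot: [-0.094, -3.13, 0.008]
ft_force: [1.8, 0.1, -3.6]
opening: 0.12
```

Run:
```python
from h import *
st()
```

```text
16.38 pos [494.1  45.  129.1] yaw 86.6 F [ 1.8  0.1 -3.6] Mz [ 0.23 -0.74 -0.05] op 0.12 q [ 0.09  0.17 -0.38  1.03 -0.    0.15]
```

The thread has let go at 2.23 rad: the nut now rises freely and the force has fallen. I'll lift straight up.

Request:
step_arm --plan '[0,0,-1,0,1,0,0,-1.5,0,1,0,0,-2,0,1,0,0,-2,0,1]'

```text
t: 16.88
tool_pos: [493.2, 44.6, 137.0]
ee_rot: [-0.093, -3.129, 0.009]
ft_force: [-0.4, -0.1, -1.3]
opening: 0.12
```

Run:
```python
from h import *
st()
```

```text
16.88 pos [493.2  44.6 137. ] yaw 86.6 F [-0.4 -0.1 -1.3] Mz [-0.05  0.01  0.02] op 0.12 q [ 0.09  0.16 -0.37  1.05 -0.    0.15]
```

The force is now about 1.3 N, which is the nut's weight. I'll raise it clear and measure the bowl.

Request:
step_arm --plan '[0,0,-5,0,1,0,0,-8,0,1,0,0,-8,0,1,0,0,-8,0,1,0,0,-8,0,1,0,0,-6,0,1,0,0,0,0,1]'

```text
t: 17.75
tool_pos: [493.6, 44.7, 183.8]
ee_rot: [-0.094, -3.129, 0.01]
ft_force: [-0.2, 0.5, -0.6]
opening: 0.122
```

Run:
```python
from h import *
st()
b=manip.grab_frame("top");a=manip.grab_frame("scene")
g=cv2.medianBlur(cv2.cvtColor(b["color"],cv2.COLOR_RGB2GRAY),3)
c=cv2.HoughCircles(g[130:220,330:435],cv2.HOUGH_GRADIENT,1,30,param1=60,param2=15,minRadius=24,maxRadius=34)
print(c)
for u,v,r in c[0][:3]:
    u+=330;v+=130;P=ray(b,u,v,45);print(P.round(1),np.linalg.norm(ray(b,u+r,v,45)-P))
for p in((548,-269),(543,-269),(553,-269)): print(p,proj(b,(*p,45)),proj(a,(*p,45)))
i=np.hstack([cv2.resize(a["color"][150:290,90:290],(400,280)),cv2.resize(b["color"][120:260,230:430],(400,280))]);save("c8.png",np.clip(i.astype(float)*1.6,0,255).astype('uint8'))
```

```text
17.75 pos [493.6  44.7 183.8] yaw 86.6 F [-0.2  0.5 -0.6] Mz [-0.02  0.01  0.02] op 0.122 q [ 0.09  0.13 -0.3   1.15 -0.    0.15]
[[[51.5 40.5 26.4]]]
[ 546.1 -268.5   45. ] 71.95500344260228
(548, -269) [381.65429816 169.82532903] [137.52004559 194.75320106]
(543, -269) [381.75641315 171.62247396] [139.16626342 193.59105918]
(553, -269) [381.55231962 168.03058548] [135.86705666 195.92012298]
```

View pics/c8.png

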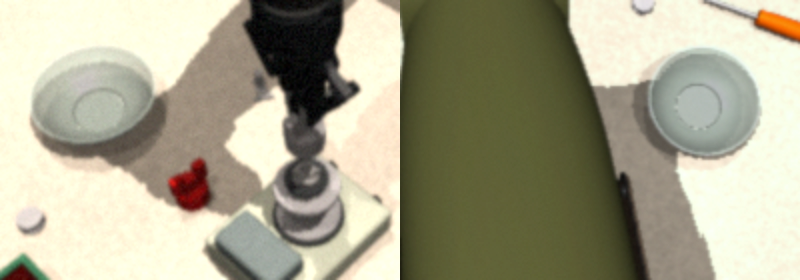

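The nut is held above the freed spindle (crop (305,130)). The bowl is undisturbed, and its flat floor shows at scene (139,205) and top (379,173).

Run:
```python
from h import *
import pickle;a,b=pickle.load(open("f0.pkl","rb"))
print(ray(a,139,205,5).round(1),ray(b,379,173,5).round(1))
plan((547,-269,160),0,10,1)
```

```text
[ 552.2 -271.8    5. ] [ 549.3 -272.1    5. ]
[-7.3, -31.0, 2.4, 0.0, 1, -7.3, -31.0, 2.4, 0.0, 1, -7.3, -31.0, 2.4, 0.0, 1, -7.3, -31.0, 2.4, 0.0, 1, -7.3, -31.0, 2.4, 0.0, 1, -7.3, -31.0, 2.4, 0.0, 1, -7.3, -31.0, 2.4, 0.0, 1, -7.3, -31.0, 2.4, 0.0, 1, -7.3, -31.0, 2.4, 0.0, 1, -7.3, -31.0, 2.4, 0.0, 1]
```

Request:
step_arm --plan '[-3,-12,0,0,1,-6,-25,0,0,1,-8,-36,2,0,1,-8,-40,3,0,1,-8,-40,3,0,1,-8,-40,3,0,1,-8,-36,3,0,1,-5,-25,2,0,1,-3,-15,2,0,1,0,-5,2,0,1]'

```text
t: 19.1
tool_pos: [532.0, -247.1, 160.1]
ee_rot: [-0.094, -3.123, 0.011]
ft_force: [0.1, -0.4, -2.2]
opening: 0.122
```

Run:
```python
from h import *
st()
plan((549.5,-270.5,120),0,5,1)
```

```text
19.1 pos [ 532.  -247.1  160.1] yaw 86.5 F [ 0.1 -0.4 -2.2] Mz [ 0.01 -0.01 -0.01] op 0.122 q [-0.43  0.31 -0.12  1.15 -0.01 -0.37]
[-3.9, -4.4, 8.0, 0.0, 1, -3.9, -4.4, 8.0, 0.0, 1, -3.9, -4.4, 8.0, 0.0, 1, -3.9, -4.4, 8.0, 0.0, 1, -3.9, -4.4, 8.0, 0.0, 1]
```

Request:
step_arm --plan '[-4,-5,5,0,1,-5,-6,8,0,1,-4,-5,8,0,1,-3,-4,8,0,1,-1,-1,8,0,1,0,0,2,0,1,0,0,0,0,1]'

```text
t: 19.98
tool_pos: [547.7, -268.0, 117.3]
ee_rot: [-0.09, -3.122, 0.009]
ft_force: [0.3, 0.2, -0.7]
opening: 0.116
```

Run:
```python
from h import *
st()
plan((549.5,-270.5,40),0,10,1)
```

```text
19.98 pos [ 547.7 -268.   117.3] yaw 86.7 F [ 0.3  0.2 -0.7] Mz [ 0.02  0.04 -0.07] op 0.116 q [-0.45  0.38 -0.12  1.08 -0.01 -0.39]
[-0.3, -0.2, 7.7, 0.0, 1, -0.3, -0.2, 7.7, 0.0, 1, -0.3, -0.2, 7.7, 0.0, 1, -0.3, -0.2, 7.7, 0.0, 1, -0.3, -0.2, 7.7, 0.0, 1, -0.3, -0.2, 7.7, 0.0, 1, -0.3, -0.2, 7.7, 0.0, 1, -0.3, -0.2, 7.7, 0.0, 1, -0.3, -0.2, 7.7, 0.0, 1, -0.3, -0.2, 7.7, 0.0, 1]
```

Request:
step_arm --plan '[-1,-1,8,0,1,-0.6,-0.6,10,0,1,0,0,12,0,1,0,0,12,0,1,0,0,12,0,1,0,0,12,0,1,0,0,8,0,1,0,0,3,0,1,0,0,0,0,1]'

```text
t: 21.1
tool_pos: [547.3, -269.9, 34.6]
ee_rot: [-0.089, -3.121, 0.008]
ft_force: [0.1, 0.0, -0.5]
opening: 0.115
```

Run:
```python
from h import *
st()
b=manip.grab_frame("top");a=manip.grab_frame("scene")
i=np.hstack([cv2.resize(a["color"][150:250,90:190],(400,400)),cv2.resize(b["color"][120:220,330:430],(400,400))]);save("c9.png",np.clip(i.astype(float)*1.6,0,255).astype('uint8'))
```

```text
21.1 pos [ 547.3 -269.9   34.6] yaw 86.7 F [ 0.1  0.  -0.5] Mz [-0.01  0.   -0.01] op 0.115 q [-0.45  0.45 -0.23  0.91 -0.01 -0.39]
```

View pics/c9.png

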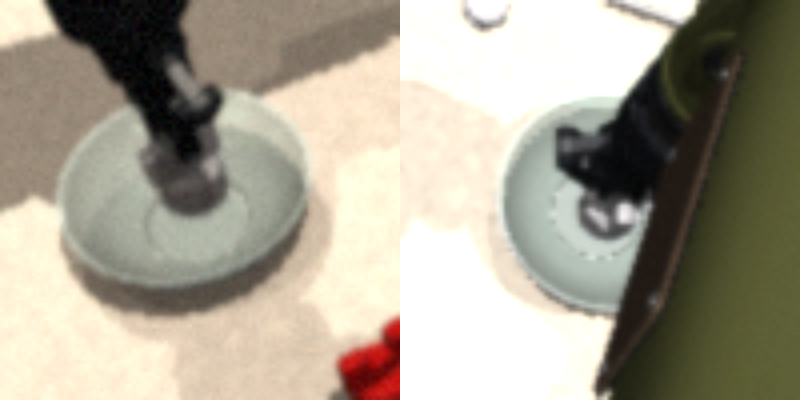

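The nut hangs inside the bowl above the flat floor (scene crop (193,195), ring centre (197,225)) and is well centred. I'll lower it gently until it touches.

Request:
step_arm --plan '[-1,-1,3,0,1,0,0,4,0,1,0,0,4,0,1,0,0,3,0,1,0,0,2,0,1,0,0,0,0,1]'

```text
t: 21.95
tool_pos: [548.9, -271.6, 18.7]
ee_rot: [-0.089, -3.123, 0.01]
ft_force: [0.4, -0.2, -0.4]
opening: 0.128
```

Run:
```python
from h import *
st()
```

```text
21.95 pos [ 548.9 -271.6   18.7] yaw 86.7 F [ 0.4 -0.2 -0.4] Mz [-0.03 -0.02 -0.02] op 0.128 q [-0.45  0.47 -0.24  0.88 -0.01 -0.39]
```

Request:
step_arm --plan '[0,0,1.5,0,1,0,0,1.5,0,1,0,0,1.5,0,1,0,0,1,0,1,0,0,1,0,1]'

```text
t: 22.58
tool_pos: [549.1, -271.7, 12.1]
ee_rot: [-0.089, -3.123, 0.01]
ft_force: [1.0, -0.5, -2.2]
opening: 0.119
```

Request:
step_arm --plan '[0,0,0.8,0,1,0,0,0.8,0,1]'

```text
t: 22.82
tool_pos: [549.2, -272.2, 10.9]
ee_rot: [-0.09, -3.124, 0.011]
ft_force: [-1.8, -1.4, 6.9]
opening: 0.117
```

It touched at z≈11 with about 7 N. I'll ease the pressure and open slowly.

Request:
step_arm --plan '[0,0,0,0,1,0,0,0,0,0.6,0,0,0,0,0.4,0,0,0,0,0.4]'

```text
t: 23.32
tool_pos: [549.5, -272.1, 11.0]
ee_rot: [-0.089, -3.124, 0.011]
ft_force: [-0.4, -0.2, -0.6]
opening: 0.297
```

Run:
```python
from h import *
st()
```

```text
23.32 pos [ 549.5 -272.1   11. ] yaw 86.7 F [-0.4 -0.2 -0.6] Mz [ 0.03 -0.04 -0.07] op 0.297 q [-0.45  0.47 -0.25  0.86 -0.01 -0.39]
```

Released, with no force left. I'll retreat straight up with the jaws part-open, then move away toward the robot.

Request:
step_arm --plan '[0,0,-3,0,0.4,0,0,-8,0,0.4,0,0,-14,0,0.4,0,0,-18,0,0.4,0,0,-20,0,0.4,0,0,-20,0,0.4,0,0,-20,0,0.4,0,0,-20,0,0.4,20,0,-15,0,0.4,25,0,-10,0,0.4]'

```text
t: 24.58
tool_pos: [508.9, -269.0, 172.6]
ee_rot: [-0.088, -3.131, 0.015]
ft_force: [-0.3, -1.4, 1.2]
opening: 0.299
```

Request:
step_arm --plan '[25,0,0,0,0.4,25,0,0,0,0.4,15,0,0,0,0.4,0,0,0,0,0.4,0,0,0,0,0.4]'

```text
t: 25.2
tool_pos: [443.6, -266.3, 179.4]
ee_rot: [-0.089, -3.139, 0.021]
ft_force: [0.6, -0.0, 0.3]
opening: 0.299
```

Run:
```python
from h import *
st()
b=manip.grab_frame("top");a=manip.grab_frame("scene")
i=np.hstack([cv2.resize(a["color"][150:290,90:290],(400,280)),cv2.resize(b["color"][120:260,230:430],(400,280))])
save("c10.png",np.clip(i.astype(float)*1.6,0,255).astype('uint8'))
```

```text
25.2 pos [ 443.6 -266.3  179.4] yaw 86.8 F [ 0.6 -0.   0.3] Mz [ 0.01 -0.07 -0.03] op 0.299 q [-0.53  0.16 -0.27  1.13 -0.01 -0.48]
```

I've used all 12 pictures, so I'll check by differencing against the start frames.

Run:
```python
from h import *
import pickle;a,b=pickle.load(open("f0.pkl","rb"))
for n,f0,roi in(("scene",a,(90,150,290,290)),("top",b,(230,120,430,260))):
    f=manip.grab_frame(n)
    x0,y0,x1,y1=roi
    d=cv2.absdiff(cv2.medianBlur(f["color"],3),cv2.medianBlur(f0["color"],3)).max(2)[y0:y1,x0:x1]
    k,l,s,c=cv2.connectedComponentsWithStats((d>28).astype('uint8'))
    print(n,[(int(s[i,0]+x0),int(s[i,1]+y0),int(s[i,2]),int(s[i,3]),int(s[i,4])) for i in range(1,k) if s[i,4]>12])
    print(" nut expected",proj(f,(549.5,-272,32)).round(1),"gripper",proj(f,manip.read_state()["tool_pos"]+[0,0,31]).round(1))
    if n=="scene":
        h=cv2.cvtColor(f["color"],cv2.COLOR_RGB2HSV);h0=cv2.cvtColor(f0["color"],cv2.COLOR_RGB2HSV)
        for q in(h0,h):
            m=((q[...,0]<8)|(q[...,0]>172))&(q[...,1]>150);m[:, :165]=0;m[:,205:]=0;m[:220]=0;m[265:]=0
            ys,xs=np.where(m);print("red nut",xs.mean(),ys.mean(),len(xs))
            m=(q[...,0]>30)&(q[...,0]<110);m=cv2.morphologyEx(m.astype('uint8'),cv2.MORPH_OPEN,np.ones((3,3)))
            sub=m[165:230,98:175];ys,xs=np.where(sub);print("bowl bbox",xs.min()+98,xs.max()+98,ys.min()+165,ys.max()+165)
```

```text
scene [(95, 150, 94, 29, 1363), (243, 150, 47, 23, 757), (127, 188, 21, 22, 197), (228, 225, 28, 17, 169), (233, 235, 6, 5, 16), (246, 243, 8, 8, 15)]
 nut expected [137.4 197.7] gripper [159.5 123.4]
red nut 185.31974921630095 243.2319749216301 319
bowl bbox 111 165 175 220
red nut 185.359375 243.146875 320
bowl bbox 107 164 176 220
top [(374, 152, 56, 108, 2964), (382, 168, 9, 9, 58), (270, 174, 11, 18, 72), (258, 176, 15, 13, 98), (252, 181, 7, 12, 41), (266, 183, 9, 9, 25), (244, 188, 4, 6, 20), (257, 193, 11, 7, 38)]
 nut expected [381.5 170.5] gripper [401.5 195.8]
```

```bash
python3 -c "
from h import *
st();print(manip.job_done())"
```

```text
25.4 pos [ 443.3 -266.1  178.8] yaw 86.8 F [0.7 0.4 0.1] Mz [-0.03  0.02  0.02] op 0.294 q [-0.53  0.16 -0.27  1.13 -0.01 -0.48]
the job is handed in; nothing more can be done
None
```

The nut is off the spindle and lying in the empty glass bowl. I handed the job in at about 25 s of the 72 s allowed.

**What I did:** I gripped the silver nut by its ears and turned it clockwise, testing with small upward pulls as I went. The thread let go at about 2.2 rad. I lifted the nut straight up, lowered it onto the bowl floor with about 7 N of contact, let go and backed away.

**Last checks:**
- **Nut:** comparing the final scene picture with the first shows a new nut-sized object in the bowl at pixel (137,199), where I expected (137,198). The spindle is changed as it should be with the nut gone.
- **Surroundings:** the red look-alike is unmoved. The bowl's outline matches to within a pixel or so, apart from one edge that reads 4 px wider, probably shadow. I did not check the other objects separately.
- **Robot:** it was touching nothing at hand-in; the force read about zero.

**What failed or disagreed:**
- **First grasp:** it closed on air above the nut. The picture put the fingertips about 31 mm higher than the reported tool position; going that much lower worked.
- **Pull tests:** most pulled 9–12 N, a little over the 5–10 N advised, and the first reached 17.5 N while the thread still held.
- **Final view:** I had already used all 12 pictures, so the last check was by numbers only.

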